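# Set the weighing carriage of an opened shop scale and load the test weights

### The job

On the opened shop scale, pull the blue lock knob fully out, slide the carriage by its orange tab until its yellow pointer stands exactly at the red mark (not the white one), tighten the red wing knob clockwise as far as it goes, and push the lock knob fully home again. Only then stand every brass test weight from the counter upright inside the steel pan, and last press the green button right down to take the calibration reading. Leave the meter, screwdriver, cheese and jar where they are.

Things in the scene. Friction and masses are not known exactly. Their poses are not given: they have to be found in the camera images.
- chassis: Opened scale, grey metal tray 260 (x) x 300 (y) mm, fixed to the counter, walls 30 mm high. Origin: centre of its underside on the counter. Its x axis points roughly away from the robot, its y axis to the robot's left; a carriage, clamp knob and lock knob are mounted on it, everything turned with it.
- carriage (a joint): Slide of the slotted aluminium carriage along the chassis y axis, m, -0.035 to +0.035, growing towards +y (left). Moves by about 5 N and stays where left. It carries the orange tab, the pointer and the pan. Two bolts (one with the red wing knob) fixed on the chassis stand in its slots.
- tab (a point): Top centre of the orange tab on the carriage: upright block 30 (chassis x) x 14 (chassis y) mm, from z = 36 to z = 88 mm above the counter, to pinch from above along chassis y (a flat bolt head, 42 mm high, stands beside it towards -y). At carriage 0 it is at chassis x = -82, y = +80 mm.
- pointer (a point): Tip of the yellow pointer on the front (robot-side) edge of the carriage, at chassis x = -128, y = carriage value, 35 mm above the counter; 4 mm wide.
- mark_red: Red clip, 5 mm wide in y, on the top edge of the front wall of the chassis; origin at the centre of its width, axes parallel to the chassis. The pointer belongs level with it along chassis y. May be to either side.
- mark_white: White clip of the same form: the old setting, not to be used.
- clamp (a joint): Turn of the red wing knob, rad: up to about 0.25 at the start (loose), grows clockwise seen from above, stop at 1.4 (tight). Turns with about 0.12 N m and stays where left.
- clamp_grip (a point): Top centre of the red wing knob, 95 mm above the counter, on its upright axis at chassis x = -82, y = -60 mm. The wing is a bar 50 mm long, 11 mm thick, 30 mm high (z = 65 to 95 mm); at joint 0 it lies along the chassis x axis, at value q it is turned by -q about z.
- lock (a joint): Lock slide, m: 0 is pushed home, 0.025 fully out. Knob moves along the chassis -y axis as it comes out. Takes about 3.5 N and stays where left.
- lock_knob (a point): Centre of the blue lock knob: lying cylinder 28 mm in diameter, 24 mm long along chassis y, 47 mm above the counter, outside the right (-y) wall at chassis x = -20, y = -172 mm when home. Pinch from above along chassis x. A 36 mm (x) steel housing, 64 mm high, stands inward of it, 2 mm from the knob when home.
- pan (a point): Square steel weighing pan on the carriage, 150 (chassis x) x 190 (chassis y) mm outside, rim 16 mm high, wall and floor 4 mm. This point: centre of its inner floor, 59 mm above the counter, at chassis x = +45, y = carriage value; the rim ends 71 mm above the counter. Axes parallel to the chassis.
- calibrate (a joint): Green calibration push button, m: 0 up, 0.006 fully down (about 5 N), springs back.
- calibrate_top (a point): Centre of the top of the green button, 24 mm in diameter, on a grey keypad box outside the right wall of the chassis, at chassis x = +60, y = -169 mm, 50 mm above the counter (14 mm proud of the box); press straight down.
- meter: Yellow multimeter, 140 x 75 x 34 mm, lying on the counter; bystander. Origin: centre of underside.
- screwdriver: Screwdriver lying on the counter beyond the scale; bystander.
- cheese: Round cheese, 100 mm in diameter, 45 mm high; bystander. Origin: centre of underside.
- jar: Jar, 64 mm in diameter, 90 mm high; bystander. Origin: centre of underside.
- w1: Brass test weight, 500 g (three to five are present), standing on the counter left of the scale: body 44 mm in diameter, 36 mm high, neck 14 mm in diameter to z = 58 mm, round head 22 mm in diameter from z = 58 to 72 mm above its underside, to grip. Origin: centre of its underside, z up.
- w2: Brass test weight, 500 g (three to five are present), standing on the counter left of the scale: body 44 mm in diameter, 36 mm high, neck 14 mm in diameter to z = 58 mm, round head 22 mm in diameter from z = 58 to 72 mm above its underside, to grip. Origin: centre of its underside, z up.
- w3: Brass test weight, 500 g (three to five are present), standing on the counter left of the scale: body 44 mm in diameter, 36 mm high, neck 14 mm in diameter to z = 58 mm, round head 22 mm in diameter from z = 58 to 72 mm above its underside, to grip. Origin: centre of its underside, z up.
- w4: Brass test weight, 500 g (three to five are present), standing on the counter left of the scale: body 44 mm in diameter, 36 mm high, neck 14 mm in diameter to z = 58 mm, round head 22 mm in diameter from z = 58 to 72 mm above its underside, to grip. Origin: centre of its underside, z up.
- w5: Brass test weight, 500 g (three to five are present), standing on the counter left of the scale: body 44 mm in diameter, 36 mm high, neck 14 mm in diameter to z = 58 mm, round head 22 mm in diameter from z = 58 to 72 mm above its underside, to grip. Origin: centre of its underside, z up.
Mind the look-alikes: they are no part of the job. Leave any black, pink or purple look-alike of the w2 alone.

How it is judged:
By the outcome, as a careful person would: the job done as asked, in the order asked, and still so for the second after the job is handed in, with the robot touching nothing.
Of w1, w2, w3, w4, w5 only 3 to 5 are there at a start; the rules pass over those that are not, and their reading is None.
At some moment in a run one of w1, w2, w3, w4, w5 may be knocked a few centimetres aside while the robot is not near it.
It also fails if it takes over 210 s, if anything falls off the work surface, if the arm or the gripper's body presses on something with over 40 N, if the wrist force passes 120 N, or if a joint passes its speed limit or range.

### The arm

A 6-joint arm with a two-finger parallel gripper is mounted at the origin on the work surface. World frame = base frame: x ahead of the robot, y to its left, z up, the work surface at z = 0. Lengths are in m, angles in degrees, forces in N, time in s.
With the tool pointing down it reaches from about 0.25 to 0.85 m from the base axis. Payload 12.5 kg.
Tool frame: the origin (TCP) lies on the mounting face of the last link; the fingertips stand 186 mm ahead of it and the grasp point (between the pads) lies 167 mm ahead of it; z points along the fingers, y is the line along which they close (so a half turn about z gives the same grasp; the last joint's range is limited). The gripper opens to 93 mm and grips with 3 to 60 N. Pads are 15 mm wide; open, the fingers measure 128 mm over their backs; the gripper's body (75 mm by 188 mm) begins 65 mm behind the grasp point.
Start: joints at [69.465, 20.094, 94.641, -0, 65.266, -4.847], TCP at [0.149, 0.53, 0.405] pointing down, gripper open.
Joint ranges: [-157.81, 157.81], [-45, 120.19], [0.68, 151.7], [-89.99, 269.99], [4.06, 180], [-164.3, 164.3]. Speed limits (degrees/s): [127.2, 127.2, 159.86, 180, 180, 180].

### API

Orientations are given as [roll, pitch, yaw] about the fixed x, y, z axes, in that order (R = Rz(yaw) Ry(pitch) Rx(roll)).
In Python, from workcell import telemetry, viewer, r gives the robot as it stands.
- The arm moves only by the tool move_arm, never from a script. Its arguments are lists of equal length, an entry for each row: "linear": the shift along the world's x, y, z in m, a list of three; "twist": the turn, a rotation vector about the world's x, y, z in rad, a list of three. A call has 1 to 8 rows; each row is the pose to reach, as a shift and turn from the pose commanded when the call began; what a row does not reach only later rows make up. A row lasts 1/8 s, in which the tool goes at most 62.5 mm and 10.7 degrees, less where a joint would pass 70% of its speed; a pose out of reach is approached as far as the arm can. A call with a gripper value outside its range is refused whole. "grip" is the opening, from 0 (shut) to 1 (fully open), set as the call begins (left out, the last holds). The fingers move at their own pace and stop on an object; "grip_force" is the grip in N (left out, the last holds). Time passes only in rows, so rows that repeat a pose let the fingers close. It gives the time, the measured TCP pose, the force, the opening and the grip force at its end, in the units of the state.
- telemetry.get_obs(): the state, without advancing time (a new reading comes with each control period).
- viewer.capture(name): name is "scene" or "top" or "wrist"; returns a dict with "img" (400x640x3 uint8, red, green, blue), "fx", "fy", "cx", "cy" (pixels), "k1" (the pictures are not rectified: a ray, as slopes to the right and down, at radius r is drawn at 1 + k1 r^2 times it, then the intrinsics apply), "view" (4x4, takes a point from world to camera coordinates). Camera axes: x right, y down, z forward; pixel columns grow to the right and rows downward; lengths in m; the calibration is good to about 2 mm. A picture is of the moment at which its call begins. There is no depth.
- r.job_done(): hands the job in; it is judged then, once.
The state is a dict: "t": time; "joints": joint angles; "joint_velocities": joint speeds; "tau": joint torques, N m; "tcp_pos": TCP position; "tcp_rot": TCP orientation; "ft_force": force on the tool from outside, world axes, zero at the start; "ft_torque": the same for the moment, N m; "opening": finger opening in m; "grasp_force": force on a finger pad.
Only numpy, scipy, OpenCV 4.12 (cv2) and the standard library are available. Lean on these libraries where they do the work, as an engineer would, in place of code of your own. Each camera call takes 0.05 s, during which the arm holds its last target. There are 200 camera calls.

## Working session

There is one attempt and no reset: what is moved stays moved. The work goes in short steps, Python scripts to look and compute and a tool call to move; the robot and the scene stay as the last step left them, time stands still between calls to the robot, and variables do not carry over. Pictures are saved under pics/ and viewed, at most 14 in all, crops included, and the job is handed in when it is done.

Besides the shell and the picture viewer there is one more tool, called after "Call:" as name(argument=value, ...), one argument or row to a line, values as JSON. move_arm: Moves the arm, as the interface text tells. Its arguments: {"type":"object","properties":{"linear":{"type":"array","items":{"type":"array","items":{"type":"number"}}},"twist":{"type":"array","items":{"type":"array","items":{"type":"number"}}},"grip":{"type":"number"},"grip_force":{"type":"number"}},"required":["linear","twist"]}

```bash
mkdir -p pics; ls
cat > h.py <<'E'
import numpy as np, cv2
from workcell import telemetry, viewer, r
def cap(n,name=None):
    c=viewer.capture(n); 
    if name: cv2.imwrite(f'pics/{name}.png',c['img'][:,:,::-1])
    return c
def ray(c,u,v):
    K=np.array([[c['fx'],0,c['cx']],[0,c['fy'],c['cy']],[0,0,1]],float)
    x,y=(u-c['cx'])/c['fx'],(v-c['cy'])/c['fy']
    rd=np.hypot(x,y); s=rd
    for _ in range(30): s=rd/(1+c['k1']*s*s)
    f=s/rd if rd>0 else 1
    V=np.array(c['view']); R=V[:3,:3]; t=V[:3,3]
    return -R.T@t, R.T@np.array([x*f,y*f,1])
def onz(c,u,v,z):
    o,d=ray(c,u,v); return o+d*(z-o[2])/d[2]
def proj(c,p):
    V=np.array(c['view']); q=V[:3,:3]@np.array(p)+V[:3,3]; x,y=q[:2]/q[2]; f=1+c['k1']*(x*x+y*y)
    return np.array([c['fx']*x*f+c['cx'],c['fy']*y*f+c['cy']])
def blobs(c,lo,hi,amin=15):
    m=cv2.inRange(cv2.cvtColor(c['img'],cv2.COLOR_RGB2HSV),np.array(lo),np.array(hi))
    n,l,s,ce=cv2.connectedComponentsWithStats(m)
    return [(ce[i].round(1),s[i].tolist(),l==i) for i in range(1,n) if s[i][4]>=amin]
E
python3 - <<'E'
from h import *
for n in ('scene','top','wrist'):
    c=cap(n,n+'0'); print(n,c['fx'],c['k1'],np.array(c['view']).round(3).tolist())
print(telemetry.get_obs())
E
```

```text
pics
scene 456.11775730625 0.04267740589054807 [[-0.576, 0.818, -0.001, 0.378], [0.435, 0.305, -0.847, -0.177], [-0.692, -0.488, -0.531, 1.723], [0.0, 0.0, 0.0, 1.0]]
top 469.86142238543823 -0.13460402305715183 [[-0.037, -0.999, 0.001, -0.006], [-0.978, 0.036, -0.204, 0.612], [0.204, -0.008, -0.979, 1.607], [0.0, 0.0, 0.0, 1.0]]
wrist 310.7557880369733 0.003837127238689868 [[0.271, 0.963, -0.0, -0.55], [0.931, -0.262, 0.254, -0.03], [0.244, -0.069, -0.967, 0.389], [0.0, 0.0, 0.0, 1.0]]
{'t': 0.15, 'joints': array([ 6.94658511e+01,  2.01174516e+01,  9.46677798e+01, -1.01878159e-03,
        6.52666253e+01, -4.84890008e+00]), 'joint_velocities': array([ 0.03367829, -0.02722971,  0.01411706, -0.02245534, -0.00694555,
        0.01575898]), 'tau': array([ 2.48238794e-04, -4.97461438e+01, -2.85341549e+01,  6.98903063e-02,
        2.45975680e-02, -4.76304376e-05]), 'tcp_pos': array([0.14865156, 0.52942838, 0.40432802]), 'tcp_rot': array([-1.79948251e+02, -3.46173272e-03,  1.64315176e+02]), 'ft_force': array([-0.25033308, -0.99305945,  0.31320137]), 'ft_torque': array([-0.03702039, -0.0261102 , -0.019662  ]), 'grasp_force': 0.0, 'opening': 0.0930364007599302}
```

View pics/top0.png

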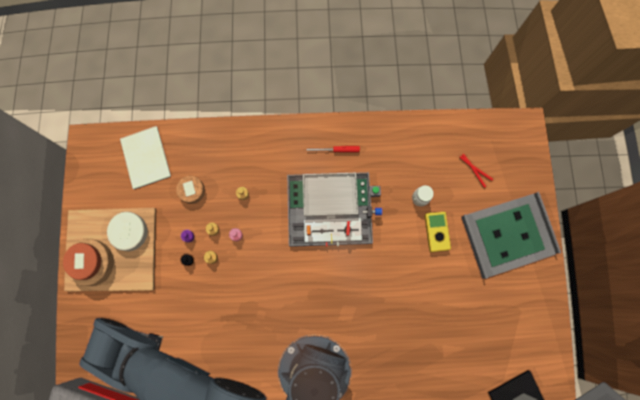

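View pics/scene0.png

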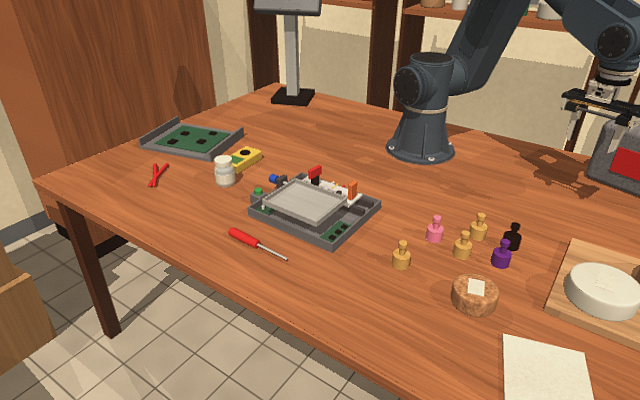

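The top view shows the brass weights at (242,193), (212,229) and (210,258). The look-alikes to leave are pink (236,234), purple (187,236) and black (187,260). On the scale: orange tab (308,230), red wing (348,228; not the screwdriver handle at 346,149 or the pliers at 475,170), blue lock (378,212), green button (376,191; the boards are also green). The second tray at (510,235) is not the scale. Next: rough positions.

Run:
```python
from h import *
c=cap('top')
for n,u,v,z in (('blue',378,212,.047),('green',376,191,.05),('wing',348,228,.09),('tab',308,230,.088),('wA',242,192,.065),('wB',212,228,.065),('wC',210,257,.065),('meter',438,232,.03),('jar',424,195,.09),('pink',236,234,.065)):
    print(n,onz(c,u,v,z)[:2].round(3))
w=cap('wrist'); o=telemetry.get_obs()
from scipy.spatial.transform import Rotation as R
T=np.eye(4);T[:3,:3]=R.from_euler('xyz',o['tcp_rot'],degrees=True).as_matrix();T[:3,3]=o['tcp_pos']
print((np.array(w['view'])@T).round(4).tolist())
```

```text
blue [ 0.546 -0.25 ]
green [ 0.622 -0.247]
wing [ 0.487 -0.136]
tab [0.485 0.002]
wA [0.633 0.233]
wB [0.507 0.34 ]
wC [0.405 0.347]
meter [ 0.467 -0.466]
jar [ 0.593 -0.411]
pink [0.483 0.255]
[[-0.0004, 1.0, -0.0008, -0.0], [-0.9673, -0.0006, -0.2536, 0.0719], [-0.2536, 0.0007, 0.9673, -0.0018], [0.0, 0.0, 0.0, 1.0]]
```

Call:
move_arm(
  linear=[
    [0.024,-0.038,0],
    [0.048,-0.076,0],
    [0.072,-0.114,0],
    [0.096,-0.152,0],
    [0.12,-0.19,0],
    [0.144,-0.228,0],
    [0.168,-0.266,0],
    [0.19,-0.305,0],
  ],
  twist=[
    [0,0,0.017],
    [0,0,0.034],
    [0,0,0.051],
    [0,0,0.068],
    [0,0,0.085],
    [0,0,0.1],
    [0,0,0.12],
    [0,0,0.137],
  ],
)

```text
t: 1.25
tcp_pos: [0.3393, 0.2232, 0.4048]
tcp_rot: [180.0, 0.0, 172.2]
ft_force: [0.3, 0.3, -0.0]
opening: 0.0928
grasp_force: 0.0
```

Call:
move_arm(
  linear=[
    [0.024,-0.038,0],
    [0.048,-0.076,0],
    [0.072,-0.114,-0.01],
    [0.096,-0.152,-0.02],
    [0.12,-0.19,-0.03],
    [0.144,-0.228,-0.04],
    [0.168,-0.266,-0.05],
    [0.19,-0.305,-0.055],
  ],
  twist=[
    [0,0,0.017],
    [0,0,0.034],
    [0,0,0.051],
    [0,0,0.068],
    [0,0,0.085],
    [0,0,0.1],
    [0,0,0.12],
    [0,0,0.137],
  ],
)

```text
t: 2.25
tcp_pos: [0.5293, -0.0819, 0.3491]
tcp_rot: [180.0, -0.0, -180.0]
ft_force: [0.2, 0.7, 0.3]
opening: 0.0925
grasp_force: 0.0
```

Run:
```python
from h import *
o=telemetry.get_obs(); print(o['tcp_pos'],o['tcp_rot'],o['joint_velocities'].round(1))
c=cap('wrist','w1'); np.savez('w1.npz',**c)
print(proj(c,[.567,-.078,.05]))
```

```text
[ 0.52928299 -0.08185485  0.34911987] [ 1.79988892e+02 -3.31295030e-02 -1.79956714e+02] [-29.5  23.3 -29.4   0.    5.4 -37.1]
[321.589909   232.37520932]
```

View pics/w1.png

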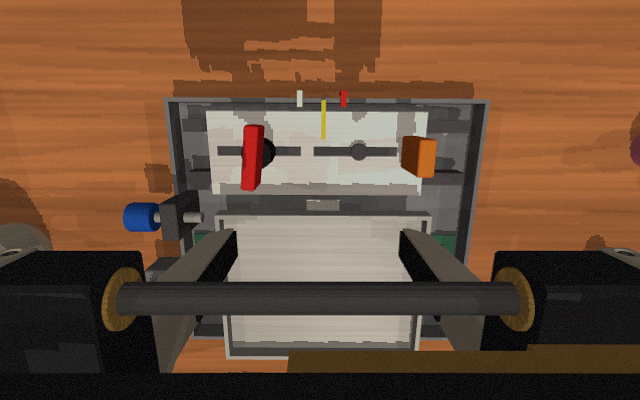

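The close view shows the scale: white clip (299,98), red clip (343,98), pointer tip (323,102), wing (253,157), tab (418,157), blue knob (142,217). I'll measure the chassis pose and marks.

Run:
```python
from h import *
c=cap('wrist','w2'); np.savez('w1.npz',**c)
print(telemetry.get_obs()['joint_velocities'].round(2), proj(c,[.5,-.08,.08]).round(1))
for n,lo,hi,z in (('blue',(105,150,60),(125,255,255),.047),('redall',(0,190,60),(4,255,255),.095),('redbright',(0,190,190),(5,255,255),.095),('orange',(8,190,60),(16,255,255),.088),('orb',(8,190,190),(16,255,255),.088),('yel',(22,150,120),(34,255,255),.035),('green',(55,150,60),(75,255,255),.05)):
    for ce,s,m in blobs(c,lo,hi,20):
        ys,xs=np.nonzero(m); (a,b),wh,an=cv2.minAreaRect(np.c_[xs,ys].astype(np.float32))
        print(n,ce,s,'P',onz(c,*ce,z)[:2].round(4),'rect',onz(c,a,b,z)[:2].round(4),np.round(wh,1),round(an,1))
im=c['img']; cv2.imwrite('pics/w2c.png',cv2.resize(im[85:265,110:510,::-1],(800,360),interpolation=cv2.INTER_NEAREST))
```

```text
[ 3.08 -2.36  3.46  0.82  0.37  3.74] [324.7 165.3]
blue [141.9 214.7] [127, 201, 31, 28, 754] P [ 0.5522 -0.2527] rect [ 0.552  -0.2525] [27. 30.] 90.0
redall [347.3  95.3] [344, 88, 7, 17, 96] P [ 0.4473 -0.0644] rect [ 0.4478 -0.0646] [16.  6.] 90.0
redall [256.2 154. ] [246, 122, 23, 66, 1144] P [ 0.4891 -0.1317] rect [ 0.4895 -0.1316] [19.8 65.7] 3.8
redbright [347.5  97.7] [346, 89, 4, 15, 33] P [ 0.4489 -0.0643] rect [ 0.4478 -0.0643] [14.  3.] 90.0
redbright [255.3 136.9] [249, 125, 13, 25, 110] P [ 0.4765 -0.1318] rect [ 0.4766 -0.1321] [11.2 24.3] 2.9
redbright [257.  157.6] [252, 149, 8, 18, 30] P [ 0.4918 -0.1313] rect [ 0.4918 -0.1324] [17.  7.] 90.0
redbright [252.7 176.5] [247, 166, 12, 22, 106] P [ 0.5063 -0.1353] rect [ 0.5061 -0.1353] [10.5 20.9] 4.1
orange [423.9 153. ] [406, 134, 36, 41, 1247] P [ 0.4892 -0.0037] rect [ 0.4899 -0.0042] [34.3 39.4] 5.2
orb [433.1 156.7] [424, 139, 18, 35, 271] P [0.4921 0.0037] rect [0.4915 0.003 ] [14.9 35.6] 6.0
yel [327.5 116.9] [326, 98, 4, 39, 155] P [ 0.4623 -0.0767] rect [ 0.4624 -0.0767] [38.  3.] 90.0
```

View pics/w2c.png

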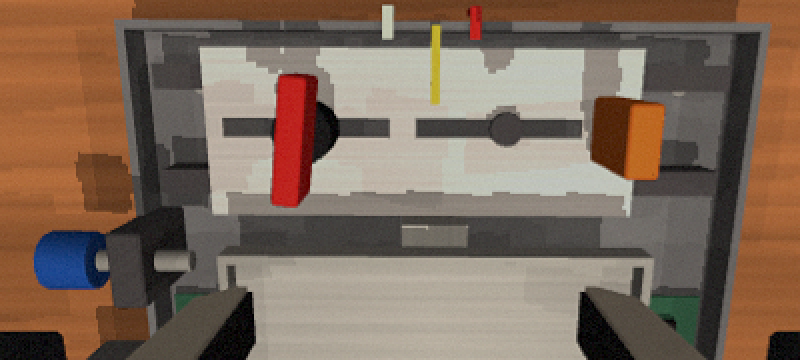

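Run:
```python
from h import *
c=dict(np.load('w1.npz'))
f=lambda x,y,z:onz(c,110+x/2,85+y/2,z)[:2].round(4)
L,R_=f(116,20,.03),f(769,25,.03); yaw=np.arctan2(-(R_-L)[0],(R_-L)[1])
print('corners',L,R_,'len',np.linalg.norm(R_-L),'yaw',np.degrees(yaw))
A=np.array([[np.cos(yaw),-np.sin(yaw)],[np.sin(yaw),np.cos(yaw)]])
O=(L+R_)/2+A@[.13,0]; print('origin',O)
W=lambda x,y:(O+A@[x/1000,y/1000]).round(4)
C=lambda p:((A.T@(np.array(p)-O))*1000).round(1)
print('wing',W(-82,-60),'tab0',W(-82,80),'lock home',W(-20,-172),'btn',W(60,-169),'pan0',W(45,0))
print('red in chassis z.03,.04',C(f(475,22,.03)),C(f(475,22,.04)),'white',C(f(388,22,.035)),'ptr',C(f(435.5,28,.035)),'tab',C(onz(c,433,156.7,.088)[:2]),'bluecyl left/right',C(f(34,260,.047)),C(f(106,260,.047)))
print('wing ends', C(f(298,78,.095)),C(f(286,200,.095)))
print('bolt', C(f(506,128,.042)))
```

```text
corners [ 0.443  -0.2224] [0.4453 0.0761] len 0.2985088608400092 yaw -0.4414662815453079
origin [ 0.57414614 -0.07415165]
wing [ 0.4917 -0.1335] tab0 [0.4928 0.0065] lock home [ 0.5528 -0.246 ] btn [ 0.6328 -0.2436] pan0 [ 0.6191 -0.0745]
red in chassis z.03,.04 [-130.4   14.7] [-129.8   13.9] white [-129.9  -24.7] ptr [-127.4   -3.4] tab [-82.7  77.1] bluecyl left/right [ -20.2 -192.8] [ -20.4 -158.7]
wing ends [-106.4  -55.3] [-60.8 -61.7]
bolt [-83.6  29.4]
```

Call:
move_arm(
  linear=[
    [0,-0.02,0],
    [0,-0.04,0],
    [0.01,-0.06,0],
    [0.01,-0.08,0],
    [0.02,-0.1,0],
    [0.024,-0.12,0],
    [0.024,-0.14,0],
    [0.024,-0.167,0],
  ],
  twist=[
    [0,0,-0.17],
    [0,0,-0.35],
    [0,0,-0.52],
    [0,0,-0.7],
    [0,0,-0.87],
    [0,0,-1.05],
    [0,0,-1.22],
    [0,0,-1.4],
  ],
  grip=0.5,
)

```text
t: 3.35
tcp_pos: [0.5527, -0.2473, 0.3498]
tcp_rot: [-180.0, -0.0, 99.5]
ft_force: [0.2, -0.4, -0.9]
opening: 0.0466
grasp_force: 0.0
```

Call:
move_arm(
  linear=[
    [0,0,0],
    [0,0,-0.02],
    [0,0,-0.04],
    [0,0,-0.06],
    [0,0,-0.07],
    [0,0,-0.07],
    [0,0,-0.07],
    [0,0,-0.07],
  ],
  twist=[
    [0,0,-0.179],
    [0,0,-0.179],
    [0,0,-0.179],
    [0,0,-0.179],
    [0,0,-0.179],
    [0,0,-0.179],
    [0,0,-0.179],
    [0,0,-0.179],
  ],
)

```text
t: 4.35
tcp_pos: [0.5528, -0.2475, 0.2805]
tcp_rot: [179.9, 0.0, 89.5]
ft_force: [-0.8, 0.5, -0.0]
opening: 0.0466
grasp_force: 0.0
```

Run:
```python
from h import *
o=telemetry.get_obs(); print(o['tcp_pos'],o['tcp_rot'],o['opening'])
c=cap('wrist','w3'); print(proj(c,[.5528,-.246,.047]))
for ce,s,m in blobs(c,(105,150,60),(125,255,255),50): print(ce,s,onz(c,*ce,.047))
for ce,s,m in blobs(c,(55,120,60),(80,255,255),50): print('g',ce,s,onz(c,*ce,.05))
```

```text
[ 0.55281191 -0.24754439  0.2804666 ] [1.79942254e+02 2.78449872e-02 8.95374206e+01] 0.046560231146507244
[315.81910068 215.04858701]
[315.2 219.1] [297, 199, 38, 40, 1327] [ 0.55232215 -0.24906755  0.047     ]
g [425.4 209.5] [406, 192, 38, 36, 967] [ 0.63032043 -0.24158345  0.05      ]
```

View pics/w3.png

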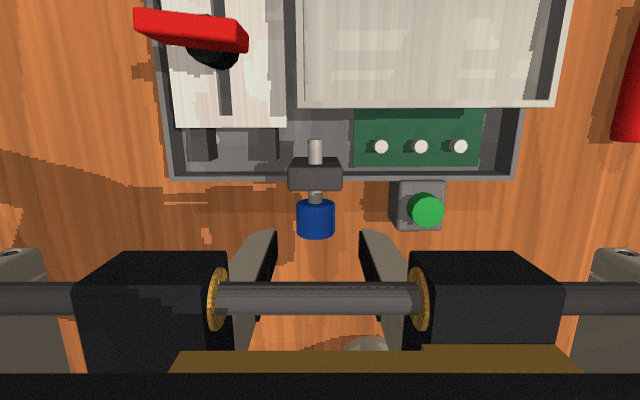

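The knob (315,219) lies centred between the fingers, with the button (425,210) clear. Descend, grip and pull.

Call:
move_arm(
  linear=[
    [0,0,-0.02],
    [0,0,-0.04],
    [0,0,-0.06],
    [0,0,-0.066],
    [0,0,-0.066],
  ],
  twist=[
    [0,0,0],
    [0,0,0],
    [0,0,0],
    [0,0,0],
    [0,0,0],
  ],
)

```text
t: 5.03
tcp_pos: [0.5527, -0.2475, 0.2134]
tcp_rot: [-180.0, -0.0, 89.5]
ft_force: [0.1, -0.8, 0.3]
opening: 0.0464
grasp_force: 0.0
```

Call:
move_arm(
  linear=[
    [0,0,0],
    [0,0,0],
    [0,0,0],
    [0,0,0],
    [0,0,0],
  ],
  twist=[
    [0,0,0],
    [0,0,0],
    [0,0,0],
    [0,0,0],
    [0,0,0],
  ],
  grip=0.1,
  grip_force=30,
)

```text
t: 5.65
tcp_pos: [0.5519, -0.2476, 0.2141]
tcp_rot: [-179.8, -0.0, 89.6]
ft_force: [-9.1, -0.3, 6.7]
opening: 0.0275
grasp_force: 30.0
```

Call:
move_arm(
  linear=[
    [0,-0.005,0],
    [0,-0.01,0],
    [0,-0.015,0],
    [0,-0.02,0],
    [0,-0.024,0],
    [0,-0.027,0],
    [0,-0.028,0],
    [0,-0.028,0],
  ],
  twist=[
    [0,0,0],
    [0,0,0],
    [0,0,0],
    [0,0,0],
    [0,0,0],
    [0,0,0],
    [0,0,0],
    [0,0,0],
  ],
)

```text
t: 6.65
tcp_pos: [0.5521, -0.2726, 0.2139]
tcp_rot: [-179.7, -0.4, 89.5]
ft_force: [-7.2, 23.8, 15.0]
opening: 0.0275
grasp_force: 30.0
```

Call:
move_arm(
  linear=[
    [0,0.002,0],
    [0,0.002,0],
    [0,0.002,0],
    [0,0.002,0.04],
    [0,0.002,0.08],
    [0,0.002,0.12],
    [0,0.02,0.12],
    [0,0.05,0.12],
  ],
  twist=[
    [0,0,0],
    [0,0,0],
    [0,0,0],
    [0,0,0],
    [0,0,0],
    [0,0,0.1],
    [0,0,0.27],
    [0,0,0.44],
  ],
  grip=0.5,
)

```text
t: 7.65
tcp_pos: [0.5526, -0.2257, 0.3343]
tcp_rot: [180.0, 0.1, 115.0]
ft_force: [0.5, 0.1, -1.0]
opening: 0.0467
grasp_force: 0.0
```

Call:
move_arm(
  linear=[
    [-0.01,0.03,0],
    [-0.02,0.07,0],
    [-0.03,0.11,0],
    [-0.04,0.15,0],
    [-0.05,0.19,0],
    [-0.06,0.228,0],
    [-0.06,0.228,0],
    [-0.06,0.228,0],
  ],
  twist=[
    [0,0,0.17],
    [0,0,0.34],
    [0,0,0.51],
    [0,0,0.68],
    [0,0,0.85],
    [0,0,1.02],
    [0,0,1.131],
    [0,0,1.131],
  ],
)

```text
t: 8.65
tcp_pos: [0.4928, 0.0026, 0.3339]
tcp_rot: [-180.0, 0.0, 179.5]
ft_force: [-0.1, -0.3, -0.4]
opening: 0.0467
grasp_force: 0.0
```

Run:
```python
from h import *
o=telemetry.get_obs(); print(o['tcp_pos'],o['tcp_rot'],o['opening'])
c=cap('wrist','w4'); np.savez('w4.npz',**c)
for n,lo,hi,z in (('blue',(105,150,60),(125,255,255),.047),('red',(0,190,60),(4,255,255),.035),('orb',(8,190,150),(16,255,255),.088),('or',(8,190,60),(16,255,255),.088),('yel',(22,150,120),(34,255,255),.035)):
  for ce,s,m in blobs(c,lo,hi,30): print(n,ce,s,onz(c,*ce,z).round(4))
```

```text
[0.49275974 0.00261329 0.3339097 ] [-1.79992802e+02  2.82143676e-02  1.79529280e+02] 0.046704694681116224
blue [ 42.9 250.7] [37, 247, 12, 9, 34] [ 0.5418 -0.2522  0.047 ]
red [249.2 139.4] [246, 132, 10, 17, 106] [ 0.4427 -0.0575  0.035 ]
red [141.3 206.6] [125, 173, 34, 70, 1856] [ 0.5036 -0.1621  0.035 ]
orb [318.  207.9] [310, 190, 17, 37, 621] [0.4907 0.0028 0.088 ]
or [318.1 202.4] [310, 178, 17, 49, 804] [0.4863 0.0029 0.088 ]
yel [228.5 160.8] [225, 143, 8, 39, 176] [ 0.4615 -0.0773  0.035 ]
```

View pics/w4.png

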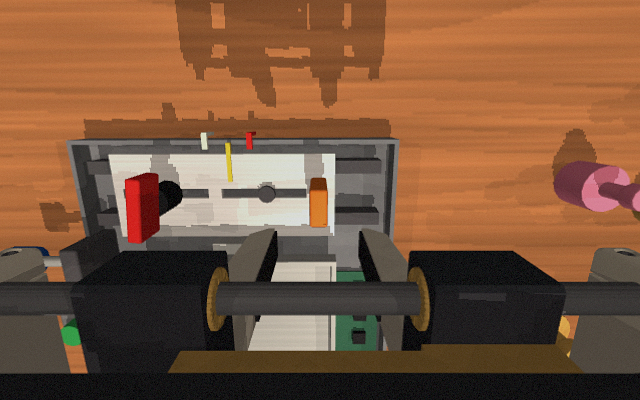

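Call:
move_arm(
  linear=[
    [0,0,-0.03],
    [0,0,-0.06],
    [0,0,-0.085],
    [0,0,-0.095],
    [0,0,-0.095],
  ],
  twist=[
    [0,0,0],
    [0,0,0],
    [0,0,0],
    [0,0,0],
    [0,0,0],
  ],
)

```text
t: 9.32
tcp_pos: [0.4928, 0.0022, 0.2386]
tcp_rot: [180.0, -0.0, 179.5]
ft_force: [0.2, 0.5, -0.1]
opening: 0.0466
grasp_force: 0.0
```

Call:
move_arm(
  linear=[
    [0,0,0],
    [0,0,0],
    [0,0,0],
    [0,0,0],
    [0,0,0],
    [0,0,0],
  ],
  twist=[
    [0,0,0],
    [0,0,0],
    [0,0,0],
    [0,0,0],
    [0,0,0],
    [0,0,0],
  ],
  grip=0.03,
  grip_force=30,
)

```text
t: 10.07
tcp_pos: [0.4928, 0.0026, 0.239]
tcp_rot: [180.0, 0.0, 179.6]
ft_force: [-1.1, 1.6, 6.0]
opening: 0.0139
grasp_force: 30.0
```

Call:
move_arm(
  linear=[
    [0,0.004,0],
    [0,0.008,0],
    [0,0.012,0],
    [0,0.015,0],
    [0,0.017,0],
    [0,0.0175,0],
    [0,0.0175,0],
    [0,0.0175,0],
  ],
  twist=[
    [0,0,0],
    [0,0,0],
    [0,0,0],
    [0,0,0],
    [0,0,0],
    [0,0,0],
    [0,0,0],
    [0,0,0],
  ],
)

```text
t: 11.08
tcp_pos: [0.4928, 0.0197, 0.239]
tcp_rot: [-180.0, 0.0, 179.6]
ft_force: [-0.8, -4.4, 5.0]
opening: 0.0138
grasp_force: 30.0
```

Call:
move_arm(
  linear=[
    [0,0,0],
    [0,0,0],
    [0,0,0],
    [0,0,0.03],
    [0,0,0.061],
    [0,-0.03,0.061],
    [0,-0.06,0.061],
    [0,-0.08,0.061],
  ],
  twist=[
    [0,0,0],
    [0,0,0],
    [0,0,0],
    [0,0,0],
    [0,0,0],
    [0,0,0],
    [0,0,0],
    [0,0,0],
  ],
  grip=0.4,
)

```text
t: 12.08
tcp_pos: [0.4926, -0.061, 0.2998]
tcp_rot: [-180.0, 0.0, 179.5]
ft_force: [-0.3, -0.3, -1.0]
opening: 0.0371
grasp_force: 0.0
```

Call:
move_arm(
  linear=[
    [0,0,0],
    [0,0,0],
  ],
  twist=[
    [0,0,0],
    [0,0,0],
  ],
)

```text
t: 12.32
tcp_pos: [0.4926, -0.0595, 0.2997]
tcp_rot: [180.0, -0.0, 179.6]
ft_force: [-0.2, -0.6, 0.5]
opening: 0.037
grasp_force: 0.0
```

Run:
```python
from h import *
o=telemetry.get_obs(); print(o['tcp_pos'],o['tcp_rot'],o['opening'])
c=cap('wrist','w5'); np.savez('w5.npz',**c)
for n,lo,hi,z in (('red',(0,150,60),(4,255,255),.035),('yel',(20,100,80),(36,255,255),.035),('or',(8,190,60),(16,255,255),.088)):
  for ce,s,m in blobs(c,lo,hi,30): print(n,ce,s,onz(c,*ce,z).round(4),'z.042',onz(c,*ce,.042).round(4))
im=c['img']; a,b=[int(x) for x in proj(c,[.445,-.06,.035])]; print(a,b)
y0=max(0,b-30); cv2.imwrite('pics/w5c.png',cv2.resize(im[y0:y0+75,a-50:a+50,::-1],(800,600),interpolation=cv2.INTER_NEAREST))
```

```text
[ 0.49263194 -0.05948282  0.29966641] [ 1.79989835e+02 -1.09430193e-02  1.79555282e+02] 0.037002344895082244
red [318.5 140.5] [315, 133, 7, 21, 93] [ 0.4414 -0.0584  0.035 ] z.042 [ 0.4408 -0.0584  0.042 ]
red [206.  216.7] [192, 181, 31, 70, 1777] [ 0.5027 -0.1518  0.035 ] z.042 [ 0.5004 -0.1491  0.042 ]
yel [316.  167.5] [314, 146, 6, 44, 221] [ 0.4625 -0.0605  0.035 ] z.042 [ 0.4613 -0.0605  0.042 ]
or [428.5 214.1] [407, 186, 44, 58, 1918] [0.485  0.0122 0.088 ] z.042 [0.4997 0.0294 0.042 ]
316 145
```

View pics/w5c.png

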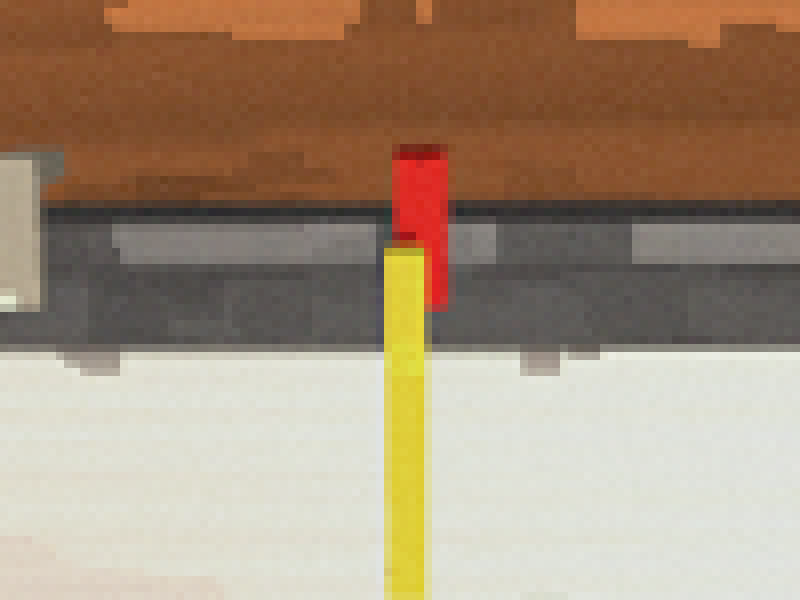

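The pointer stands 1.9 px (about 1.5 mm) short of the red clip's centre, so regrip the tab and nudge it.

Call:
move_arm(
  linear=[
    [0,0.04,0],
    [0,0.08,0],
    [0,0.08,0],
    [0,0.08,-0.03],
    [0,0.08,-0.061],
    [0,0.08,-0.061],
  ],
  twist=[
    [0,0,0],
    [0,0,0],
    [0,0,0],
    [0,0,0],
    [0,0,0],
    [0,0,0],
  ],
)

```text
t: 13.12
tcp_pos: [0.4921, 0.0199, 0.2373]
tcp_rot: [180.0, -0.2, 179.6]
ft_force: [-0.4, -0.6, 0.7]
opening: 0.0376
grasp_force: 0.0
```

Call:
move_arm(
  linear=[
    [0,0,0],
    [0,0,0],
    [0,0,0],
    [0,0,0],
    [0,0,0],
    [0,0,0],
  ],
  twist=[
    [0,0,0],
    [0,0,0],
    [0,0,0],
    [0,0,0],
    [0,0,0],
    [0,0,0],
  ],
  grip=0.03,
  grip_force=30,
)

```text
t: 13.88
tcp_pos: [0.4929, 0.02, 0.2396]
tcp_rot: [-180.0, 0.1, 179.6]
ft_force: [-1.3, -0.9, 7.0]
opening: 0.0138
grasp_force: 30.0
```

Call:
move_arm(
  linear=[
    [0,0.001,0],
    [0,0.0018,0],
    [0,0.0018,0],
    [0,0.0018,0],
    [0,0.0018,0],
  ],
  twist=[
    [0,0,0],
    [0,0,0],
    [0,0,0],
    [0,0,0],
    [0,0,0],
  ],
)

```text
t: 14.5
tcp_pos: [0.4929, 0.0215, 0.2396]
tcp_rot: [-180.0, 0.1, 179.6]
ft_force: [-0.8, -4.3, 7.0]
opening: 0.0139
grasp_force: 30.0
```

Call:
move_arm(
  linear=[
    [0,0,0],
    [0,0,0],
    [0,0,0],
    [0,0,0.03],
    [0,0,0.061],
    [0,-0.03,0.061],
    [0,-0.06,0.061],
    [0,-0.081,0.061],
  ],
  twist=[
    [0,0,0],
    [0,0,0],
    [0,0,0],
    [0,0,0],
    [0,0,0],
    [0,0,0],
    [0,0,0],
    [0,0,0],
  ],
  grip=0.4,
)

```text
t: 15.5
tcp_pos: [0.4926, -0.0602, 0.2998]
tcp_rot: [-180.0, 0.0, 179.5]
ft_force: [-0.5, 0.6, 0.5]
opening: 0.0371
grasp_force: 0.0
```

Call:
move_arm(
  linear=[
    [0,0,0],
    [0,0,0],
    [0,0,0],
  ],
  twist=[
    [0,0,0],
    [0,0,0],
    [0,0,0],
  ],
)

```text
t: 15.88
tcp_pos: [0.4927, -0.0585, 0.2997]
tcp_rot: [180.0, -0.0, 179.6]
ft_force: [1.1, 0.1, 0.0]
opening: 0.0371
grasp_force: 0.0
```

Run:
```python
from h import *
o=telemetry.get_obs(); print(o['tcp_pos'],o['tcp_rot'],o['opening'])
c=cap('wrist','w6'); np.savez('w6.npz',**c)
im=c['img'].astype(float)
def cen(rows,f):   # subpixel column centroid per row
    return [round(float((w*np.arange(300,340)).sum()/w.sum()),2) for w in (np.clip(f(im[r_,300:340]),0,None) for r_ in rows)]
print('red',cen(range(134,146),lambda p:p[:,0]-2.2*p[:,1]-20))
print('yel',cen(range(148,158),lambda p:np.minimum(p[:,0],p[:,1])-p[:,2]-60))
y0=115;cv2.imwrite('pics/w6c.png',cv2.resize(c['img'][y0:y0+75,270:370,::-1],(800,600),interpolation=cv2.INTER_NEAREST))
for ce,s,m in blobs(c,(0,150,60),(4,255,255),300):
    ys,xs=np.nonzero(m); print('wing',ce,s,cv2.minAreaRect(np.c_[xs,ys].astype(np.float32)))
```

```text
[ 0.4926809  -0.05847953  0.29970289] [ 1.79994908e+02 -6.22237147e-03  1.79604610e+02] 0.03705112400612387
red [316.97, 316.79, 316.81, 316.78, 316.81, 316.74, 316.76, 316.78, 316.69, 316.78, 316.89, 314.0]
yel [317.07, 317.05, 317.06, 317.06, 317.06, 317.06, 317.07, 317.07, 317.08, 317.1]
wing [204.8 216.3] [190, 181, 31, 70, 1792] ((205.2703857421875, 215.54696655273438), (29.36865997314453, 69.41375732421875), 0.9710219502449036)
```

View pics/w6c.png

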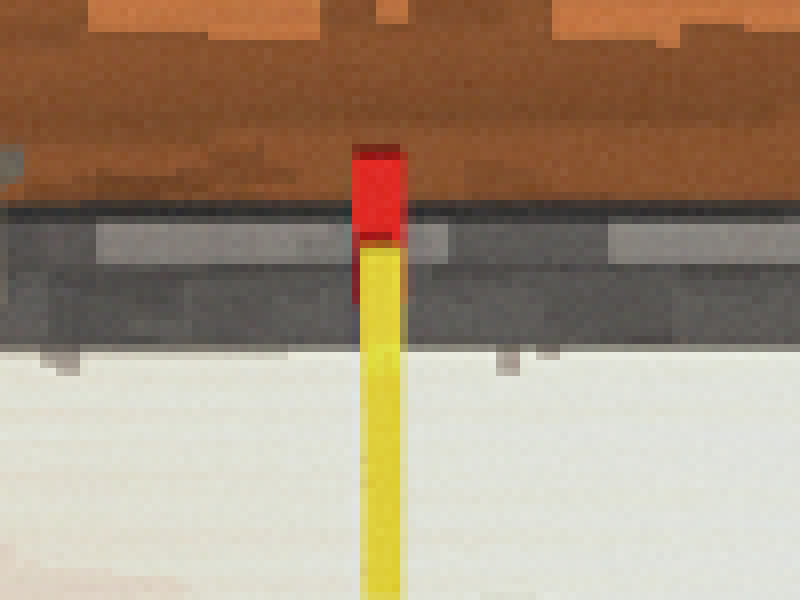

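The pointer is now centred on the red clip (0.3 px, about 0.2 mm off). Next is the wing knob.

Call:
move_arm(
  linear=[
    [0,-0.03,0],
    [0,-0.06,0],
    [-0.001,-0.075,0],
    [-0.001,-0.075,0],
    [-0.001,-0.075,-0.03],
    [-0.001,-0.075,-0.047],
    [-0.001,-0.075,-0.047],
    [-0.001,-0.075,-0.047],
  ],
  twist=[
    [0,0,-0.07],
    [0,0,-0.14],
    [0,0,-0.14],
    [0,0,-0.14],
    [0,0,-0.14],
    [0,0,-0.14],
    [0,0,-0.14],
    [0,0,-0.14],
  ],
)

```text
t: 16.92
tcp_pos: [0.492, -0.134, 0.2533]
tcp_rot: [-180.0, 0.0, 171.6]
ft_force: [0.4, 0.4, 0.4]
opening: 0.0372
grasp_force: 0.0
```

Call:
move_arm(
  linear=[
    [0,0,0],
    [0,0,0],
    [0,0,0],
    [0,0,0],
    [0,0,0],
    [0,0,0],
  ],
  twist=[
    [0,0,0],
    [0,0,0],
    [0,0,0],
    [0,0,0],
    [0,0,0],
    [0,0,0],
  ],
  grip=0.02,
  grip_force=35,
)

```text
t: 17.68
tcp_pos: [0.492, -0.1342, 0.2534]
tcp_rot: [-180.0, 0.1, 171.5]
ft_force: [-0.3, 1.1, 6.2]
opening: 0.0113
grasp_force: 36.7
```

Run:
```python
from h import *
o=telemetry.get_obs(); print(o)
```

```text
{'t': 17.675, 'joints': array([-2.04956700e+01,  2.84208722e+01,  1.07423576e+02,  2.90786091e-03,
        4.40807164e+01, -1.02039762e+02]), 'joint_velocities': array([-0.04538088,  0.03741649,  0.16848452, -0.00604244,  0.03389584,
        0.02672169]), 'tau': array([-4.45250664e-01, -4.68073297e+01, -1.91181439e+01, -7.12260464e-02,
       -4.47223289e-02,  1.10907310e-01]), 'tcp_pos': array([ 0.49195895, -0.13424766,  0.25335924]), 'tcp_rot': array([-1.79986371e+02,  7.36116908e-02,  1.71542013e+02]), 'ft_force': array([-0.26521476,  1.09632266,  6.19732371]), 'ft_torque': array([0.15427344, 0.03031042, 0.10860591]), 'grasp_force': 36.699702376708956, 'opening': 0.01129593302203534}
```

Call:
move_arm(
  linear=[
    [0,0,0],
    [0,0,0],
    [0,0,0],
    [0,0,0],
    [0,0,0],
    [0,0,0],
    [0,0,0],
    [0,0,0],
  ],
  twist=[
    [0,0,-0.16],
    [0,0,-0.32],
    [0,0,-0.48],
    [0,0,-0.64],
    [0,0,-0.8],
    [0,0,-0.96],
    [0,0,-1.11],
    [0,0,-1.22],
  ],
)

```text
t: 18.68
tcp_pos: [0.491, -0.1355, 0.2533]
tcp_rot: [-179.8, 0.1, 101.5]
ft_force: [-13.2, -15.1, 13.0]
opening: 0.0109
grasp_force: 37.4
```

Call:
move_arm(
  linear=[
    [0,0,0],
    [0,0,0],
    [0,0,0],
    [0,0,0],
  ],
  twist=[
    [0,0,-0.03],
    [0,0,-0.06],
    [0,0,-0.09],
    [0,0,-0.09],
  ],
)

```text
t: 19.18
tcp_pos: [0.4909, -0.1355, 0.2533]
tcp_rot: [-179.8, 0.1, 96.6]
ft_force: [-12.1, -15.1, 12.4]
opening: 0.011
grasp_force: 38.7
```

Run:
```python
from h import *
o=telemetry.get_obs(); print(o['tcp_pos'],o['tcp_rot'],o['ft_force'],o['ft_torque'],o['joints'][5],o['opening'])
```

```text
[ 0.49091415 -0.13546194  0.25331305] [-1.79836315e+02  1.41327052e-01  9.65641648e+01] [-12.09293083 -15.09823036  12.40344516] [-2.67638574  2.27267576  0.48924747] -26.986616633652787 0.010989032108627523
```

Call:
move_arm(
  linear=[
    [0,0,0],
    [0,0,0],
    [0,0,0],
    [0,0,0.03],
    [0,0,0.07],
    [0.02,-0.05,0.07],
    [0.04,-0.1,0.07],
    [0.06,-0.139,0.07],
  ],
  twist=[
    [0,0,0],
    [0,0,0],
    [0,0,0],
    [0,0,0],
    [0,0,0],
    [0,0,-0.06],
    [0,0,-0.122],
    [0,0,-0.122],
  ],
  grip=0.5,
)

```text
t: 20.18
tcp_pos: [0.5519, -0.2748, 0.3223]
tcp_rot: [-179.9, -0.0, 89.4]
ft_force: [0.0, 0.5, 0.3]
opening: 0.0465
grasp_force: 0.0
```

Call:
move_arm(
  linear=[
    [0,0,0],
    [0,0,0],
    [0,0,0],
  ],
  twist=[
    [0,0,0],
    [0,0,0],
    [0,0,0],
  ],
)

```text
t: 20.55
tcp_pos: [0.5514, -0.2722, 0.3226]
tcp_rot: [-180.0, -0.0, 89.5]
ft_force: [-0.8, -0.3, -0.1]
opening: 0.0466
grasp_force: 0.0
```

Run:
```python
from h import *
o=telemetry.get_obs(); print(o['tcp_pos'],o['tcp_rot'],o['opening'])
c=cap('wrist','w7'); np.savez('w7.npz',**c)
for ce,s,m in blobs(c,(105,150,60),(125,255,255),50): print(ce,s,onz(c,*ce,.047))
for ce,s,m in blobs(c,(0,190,60),(4,255,255),300): print(ce,s,cv2.minAreaRect(np.argwhere(m)[:,::-1].astype(np.float32)))
O=np.array([.57415,-.07415]);a=np.radians(-.44);A=np.array([[np.cos(a),-np.sin(a)],[np.sin(a),np.cos(a)]])
th=a-1.4; k=O+A@[-.082,-.06]
for s in(-1,1): print('pred end q=1.4',proj(c,[*(k+s*.025*np.array([np.cos(th),np.sin(th)])),.095]).round(1))
```

```text
[ 0.55142178 -0.27221694  0.32262834] [-1.79955138e+02 -2.64646840e-02  8.95377590e+01] 0.04663612678487415
[317.7 201.9] [302, 186, 32, 33, 939] [ 0.55230622 -0.272165    0.047     ]
[222.6  24.6] [204, 0, 37, 54, 1267] ((222.89834594726562, 25.31803321838379), (57.94694900512695, 25.65240478515625), 76.75948333740234)
[606.9  54.1] [577, 0, 61, 111, 3933] ((606.070556640625, 54.1823616027832), (38.83055114746094, 119.20327758789062), 12.528807640075684)
pred end q=1.4 [201.7 -51.4]
pred end q=1.4 [223.5  43.4]
```

View pics/w7.png

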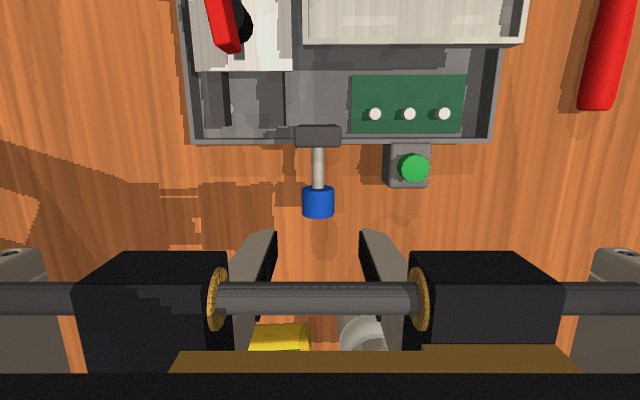

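The lock knob (318,202) is fully out and the wing is turned. Before locking, check the wing angle numerically from edges.

Run:
```python
from h import *
c=dict(np.load('w7.npz')); im=c['img'].astype(int)
for r_ in range(0,56,6): print(r_,[tuple(im[r_,x]) if 0 else f"{im[r_,x,0]}/{im[r_,x,1]}" for x in range(200,246,3)])
O=np.array([.57415,-.07415]);a=np.radians(-.44);A=np.array([[np.cos(a),-np.sin(a)],[np.sin(a),np.cos(a)]]);k=O+A@[-.082,-.06]
for q in (1.3,1.4,1.5):
  th=a-q; e=np.array([np.cos(th),np.sin(th)]);n=np.array([-e[1],e[0]])
  print(q,[proj(c,[*(k+.025*e*t+s*.0055*n),.095]).round(1).tolist() for s in(-1,1) for t in (0,1)])
```

```text
0 ['170/162', '156/149', '227/43', '225/44', '223/39', '225/43', '224/46', '199/33', '130/23', '128/16', '127/25', '38/36', '28/30', '63/60', '233/224', '225/217']
6 ['172/160', '168/159', '194/22', '223/38', '224/43', '226/49', '225/46', '224/39', '129/21', '130/23', '128/18', '30/30', '35/36', '33/35', '16/12', '231/225']
12 ['174/164', '176/164', '124/103', '226/42', '226/46', '224/45', '224/45', '223/43', '178/31', '131/26', '128/23', '81/26', '36/37', '34/37', '42/39', '2/0']
18 ['179/169', '174/162', '173/164', '200/34', '224/40', '225/49', '224/47', '224/46', '226/35', '135/24', '131/26', '132/21', '31/32', '40/36', '33/29', '7/9']
24 ['176/166', '172/164', '167/158', '130/86', '227/44', '223/44', '225/47', '224/47', '225/43', '154/28', '133/26', '132/27', '42/24', '24/28', '32/29', '0/2']
30 ['172/161', '175/164', '170/160', '175/168', '207/29', '223/41', '223/42', '223/40', '223/44', '226/41', '138/32', '133/26', '133/18', '9/5', '0/2', '16/7']
36 ['166/155', '171/162', '173/164', '172/163', '136/73', '224/39', '224/43', '223/41', '225/46', '224/40', '140/25', '130/11', '130/16', '21/10', '19/16', '21/21']
42 ['165/155', '172/161', '173/163', '173/163', '174/167', '212/35', '222/40', '219/42', '204/34', '192/31', '142/23', '130/22', '130/23', '137/22', '14/14', '179/169']
48 ['169/160', '177/166', '174/161', '171/161', '172/163', '174/162', '163/145', '90/0', '99/17', '94/16', '93/12', '95/19', '106/13', '121/11', '78/76', '228/219']
54 ['166/159', '181/170', '175/166', '173/163', '179/168', '170/158', '173/160', '170/159', '174/164', '135/114', '158/138', '129/105', '87/86', '89/85', '88/86', '228/214']
1.3 [[204.3, 0.5], [218.9, 45.0], [221.8, -5.2], [235.9, 39.8]]
1.4 [[204.0, -0.5], [214.7, 45.1], [222.1, -4.1], [232.2, 41.7]]
1.5 [[203.8, -1.6], [210.5, 44.6], [222.2, -3.1], [228.4, 43.2]]
```

The edge slope of 0.25 (predicted 0.235 at 1.4, 0.33 at 1.3) means the wing is at its stop. Now push the lock home.

Call:
move_arm(
  linear=[
    [0,0,-0.03],
    [0,0,-0.06],
    [0,0,-0.09],
    [0,0,-0.108],
    [0,0,-0.108],
    [0,0,-0.108],
  ],
  twist=[
    [0,0,0],
    [0,0,0],
    [0,0,0],
    [0,0,0],
    [0,0,0],
    [0,0,0],
  ],
)

```text
t: 21.35
tcp_pos: [0.552, -0.2733, 0.2159]
tcp_rot: [179.9, 0.0, 89.5]
ft_force: [-0.3, -1.0, -0.5]
opening: 0.0468
grasp_force: 0.0
```

Call:
move_arm(
  linear=[
    [0,0,0],
    [0,0,0],
    [0,0,0],
    [0,0,0],
    [0,0,0],
  ],
  twist=[
    [0,0,0],
    [0,0,0],
    [0,0,0],
    [0,0,0],
    [0,0,0],
  ],
  grip=0.1,
  grip_force=35,
)

```text
t: 21.98
tcp_pos: [0.5514, -0.2733, 0.2152]
tcp_rot: [-179.9, 0.0, 89.5]
ft_force: [-5.0, -1.0, 4.9]
opening: 0.0274
grasp_force: 35.0
```

Call:
move_arm(
  linear=[
    [0,0.005,0],
    [0,0.01,0],
    [0,0.015,0],
    [0,0.02,0],
    [0,0.024,0],
    [0,0.027,0],
    [0,0.028,0],
    [0,0.028,0],
  ],
  twist=[
    [0,0,0],
    [0,0,0],
    [0,0,0],
    [0,0,0],
    [0,0,0],
    [0,0,0],
    [0,0,0],
    [0,0,0],
  ],
)

```text
t: 22.98
tcp_pos: [0.5513, -0.2473, 0.2153]
tcp_rot: [180.0, 0.2, 89.5]
ft_force: [-5.5, -18.2, -0.2]
opening: 0.0271
grasp_force: 35.0
```

Call:
move_arm(
  linear=[
    [0,0,0],
    [0,0,0],
    [0,0,0],
    [0,0,0.05],
    [0,0,0.1],
    [0,0.03,0.125],
    [0.01,0.08,0.125],
    [0.02,0.13,0.125],
  ],
  twist=[
    [0,0,0],
    [0,0,0],
    [0,0,0],
    [0,0,0],
    [0,0,0],
    [0,0,0],
    [0,0,0],
    [0,0,0],
  ],
  grip=0.5,
)

```text
t: 23.98
tcp_pos: [0.5718, -0.1137, 0.3403]
tcp_rot: [179.9, 0.0, 89.5]
ft_force: [0.1, -0.5, -0.3]
opening: 0.0465
grasp_force: 0.0
```

Call:
move_arm(
  linear=[
    [0.01,0.05,0],
    [0.02,0.1,0],
    [0.03,0.15,0],
    [0.04,0.2,0],
    [0.05,0.25,0],
    [0.06,0.3,0],
    [0.061,0.345,0],
    [0.061,0.345,0],
  ],
  twist=[
    [0,0,0],
    [0,0,0],
    [0,0,0],
    [0,0,0],
    [0,0,0],
    [0,0,0],
    [0,0,0],
    [0,0,0],
  ],
)

```text
t: 24.98
tcp_pos: [0.6321, 0.2327, 0.3394]
tcp_rot: [-180.0, -0.0, 89.7]
ft_force: [-0.4, -0.2, 0.2]
opening: 0.0467
grasp_force: 0.0
```

Call:
move_arm(
  linear=[
    [0,0,0],
    [0,0,0],
  ],
  twist=[
    [0,0,0],
    [0,0,0],
  ],
)

```text
t: 25.22
tcp_pos: [0.6328, 0.2287, 0.3398]
tcp_rot: [-180.0, 0.0, 89.4]
ft_force: [0.9, -0.3, -0.5]
opening: 0.0464
grasp_force: 0.0
```

Run:
```python
from h import *
o=telemetry.get_obs(); print(o['tcp_pos'],o['tcp_rot'],o['opening'])
c=cap('wrist','w8'); np.savez('w8.npz',**c); print(proj(c,[.633,.233,.065]))
t=cap('top','t8'); np.savez('t8.npz',**t)
for n,k in (('wrist',c),('top',t)):
  for ce,s,m in blobs(k,(18,110,90),(28,255,255),40): print(n,ce,s,onz(k,*ce,.03 if n=='top' else .065)[:2].round(4))
```

```text
[0.63280058 0.2286752  0.33981594] [-1.79995655e+02  7.69944695e-03  8.94164943e+01] 0.04638953217048783
[316.63722524 197.08057945]
wrist [51.8 45.5] [0, 19, 104, 59, 3330] [0.436  0.3523]
wrist [175.3  51.9] [138, 25, 75, 57, 2585] [0.5278 0.3471]
wrist [326.6 178.2] [304, 154, 46, 49, 1613] [0.6415 0.2492]
wrist [213.1 294.3] [206, 268, 21, 63, 432] [0.5365 0.1415]
wrist [424.7 300.8] [416, 268, 14, 63, 236] [0.732  0.1327]
wrist [382.2 360.1] [171, 344, 412, 29, 6806] [0.6954 0.0673]
top [437.6 234.3] [425, 211, 26, 41, 616] [ 0.4592 -0.4635]
top [209.1 227.7] [206, 223, 7, 11, 60] [0.5138 0.3584]
top [209.6 256.6] [204, 251, 12, 12, 113] [0.4098 0.3562]
```

View pics/w8.png

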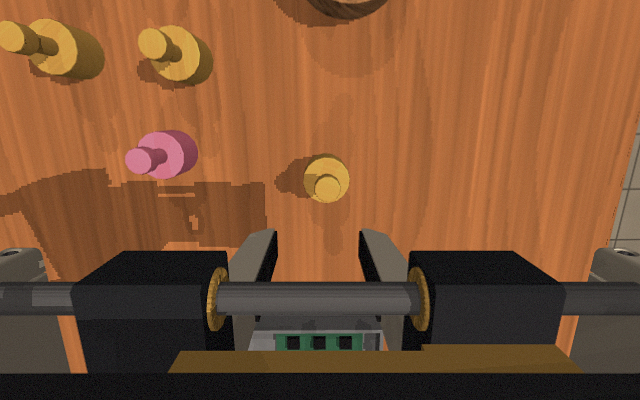

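The view shows brass head A at (327,187), B's head at (154,43) and C's at (14,38), plus pink (140,160), which stays. Now work out the head positions.

Run:
```python
from h import *
c=dict(np.load('w8.npz'))
for n,u,v in (('A',327,187),('B',154,43),('C',13,38)): print(n,onz(c,u,v,.070)[:2].round(4))
for n,u,v in (('A',326.6,178.2),('B',175,54),('C',55,48)): print(n,'body',onz(c,u,v,.034)[:2].round(4))
print('pan',(np.array([.57415,-.07415])+[.045+.0077*.015,.0152-.0077*.045]).round(4))
```

```text
A [0.6417 0.2428]
B [0.515  0.3523]
C [0.4129 0.3564]
A body [0.6423 0.2431]
B body [0.5143 0.3514]
C body [0.4141 0.3569]
pan [ 0.6193 -0.0593]
```

Call:
move_arm(
  linear=[
    [0.009,0.014,0],
    [0.009,0.014,0],
    [0.009,0.014,-0.03],
    [0.009,0.014,-0.06],
    [0.009,0.014,-0.09],
    [0.009,0.014,-0.107],
    [0.009,0.014,-0.107],
    [0.009,0.014,-0.107],
  ],
  twist=[
    [0,0,0],
    [0,0,0],
    [0,0,0],
    [0,0,0],
    [0,0,0],
    [0,0,0],
    [0,0,0],
    [0,0,0],
  ],
)

```text
t: 26.32
tcp_pos: [0.642, 0.2438, 0.234]
tcp_rot: [179.9, -0.0, 89.5]
ft_force: [0.1, 0.8, 0.5]
opening: 0.0466
grasp_force: 0.0
```

Call:
move_arm(
  linear=[
    [0,0,0],
    [0,0,0],
    [0,0,0],
    [0,0,0],
    [0,0,0],
    [0,0,0],
    [0,0,0.02],
    [0,0,0.04],
  ],
  twist=[
    [0,0,0],
    [0,0,0],
    [0,0,0],
    [0,0,0],
    [0,0,0],
    [0,0,0],
    [0,0,0],
    [0,0,0],
  ],
  grip=0.1,
  grip_force=30,
)

```text
t: 27.32
tcp_pos: [0.6417, 0.2438, 0.2738]
tcp_rot: [-180.0, 0.0, 89.5]
ft_force: [-0.1, -0.3, -4.7]
opening: 0.0212
grasp_force: 30.0
```

Call:
move_arm(
  linear=[
    [0,0,0.04],
    [0,-0.03,0.08],
    [-0.005,-0.08,0.09],
    [-0.01,-0.13,0.09],
    [-0.015,-0.18,0.09],
    [-0.02,-0.23,0.09],
    [-0.023,-0.28,0.09],
    [-0.023,-0.32,0.09],
  ],
  twist=[
    [0,0,0],
    [0,0,0],
    [0,0,0],
    [0,0,0],
    [0,0,0],
    [0,0,0],
    [0,0,0],
    [0,0,0],
  ],
)

```text
t: 28.32
tcp_pos: [0.6183, -0.0781, 0.3641]
tcp_rot: [179.9, 0.0, 89.4]
ft_force: [0.6, 0.9, -5.2]
opening: 0.0212
grasp_force: 30.0
```

Call:
move_arm(
  linear=[
    [0,-0.025,0],
    [0,-0.037,0],
    [0,-0.037,0],
    [0,-0.037,0],
  ],
  twist=[
    [0,0,0],
    [0,0,0],
    [0,0,0],
    [0,0,0],
  ],
)

```text
t: 28.82
tcp_pos: [0.6187, -0.1122, 0.3629]
tcp_rot: [180.0, -0.0, 89.5]
ft_force: [0.4, 0.7, -4.3]
opening: 0.0214
grasp_force: 30.0
```

Call:
move_arm(
  linear=[
    [0,0,-0.03],
    [0,0,-0.055],
    [0,0,-0.065],
    [0,0,-0.068],
    [0,0,-0.07],
    [0,0,-0.07],
  ],
  twist=[
    [0,0,0],
    [0,0,0],
    [0,0,0],
    [0,0,0],
    [0,0,0],
    [0,0,0],
  ],
)

```text
t: 29.58
tcp_pos: [0.6188, -0.1132, 0.2934]
tcp_rot: [179.9, 0.0, 89.5]
ft_force: [-0.3, 0.3, -4.8]
opening: 0.0214
grasp_force: 30.0
```

Call:
move_arm(
  linear=[
    [0,0,-0.001],
    [0,0,-0.0015],
    [0,0,-0.0015],
  ],
  twist=[
    [0,0,0],
    [0,0,0],
    [0,0,0],
  ],
)

```text
t: 29.95
tcp_pos: [0.6188, -0.1132, 0.2921]
tcp_rot: [179.9, 0.0, 89.5]
ft_force: [-2.6, 1.5, 5.0]
opening: 0.0214
grasp_force: 30.0
```

Call:
move_arm(
  linear=[
    [0,0,0],
    [0,0,0],
    [0,0,0],
    [0,0,0],
    [0,0,0.03],
    [0,0,0.06],
    [0,0.04,0.06],
    [-0.01,0.08,0.06],
  ],
  twist=[
    [0,0,0],
    [0,0,0],
    [0,0,0],
    [0,0,0],
    [0,0,0],
    [0,0,0],
    [0,0,0],
    [0,0,0],
  ],
  grip=0.5,
)

```text
t: 30.95
tcp_pos: [0.6087, -0.0325, 0.3515]
tcp_rot: [179.9, 0.0, 89.4]
ft_force: [-0.6, 1.2, -0.2]
opening: 0.0467
grasp_force: 0.0
```

Call:
move_arm(
  linear=[
    [-0.01,0.05,0],
    [-0.02,0.1,0],
    [-0.03,0.15,0],
    [-0.04,0.2,0],
    [-0.055,0.25,0],
    [-0.07,0.3,0],
    [-0.085,0.35,0],
    [-0.094,0.385,0],
  ],
  twist=[
    [0,0,0],
    [0,0,0],
    [0,0,0],
    [0,0,0],
    [0,0,0],
    [0,0,0],
    [0,0,0],
    [0,0,0],
  ],
)

```text
t: 31.95
tcp_pos: [0.5138, 0.3538, 0.3513]
tcp_rot: [180.0, -0.0, 89.6]
ft_force: [0.1, -0.3, -0.1]
opening: 0.0465
grasp_force: 0.0
```

Call:
move_arm(
  linear=[
    [0,0,0],
    [0,0,0],
    [0,0,0],
  ],
  twist=[
    [0,0,0],
    [0,0,0],
    [0,0,0],
  ],
)

```text
t: 32.33
tcp_pos: [0.5151, 0.3508, 0.3512]
tcp_rot: [-180.0, 0.0, 89.4]
ft_force: [0.2, -0.1, 1.1]
opening: 0.0461
grasp_force: 0.0
```

```bash
cat > heads.py <<'E'
from h import *
import sys
n=sys.argv[1]
o=telemetry.get_obs(); print(o['tcp_pos'].round(4),o['tcp_rot'].round(2),o['opening'])
c=cap('wrist',n); np.savez(n+'.npz',**c)
for ce,s,m in blobs(c,(18,110,90),(28,255,255),40): print(ce,s,'body z.03',onz(c,*ce,.03)[:2].round(4))
E
python3 heads.py w9
```

```text
[0.5151 0.3508 0.3512] [-1.7999e+02  1.0000e-02  8.9410e+01] 0.04606707246797676
[211.4 182.5] [185, 159, 56, 48, 1539] body z.03 [0.4112 0.3591]
[316.2 187.5] [294, 164, 44, 47, 1488] body z.03 [0.5147 0.353 ]
[213.4 293.9] [206, 268, 22, 63, 480] body z.03 [0.4013 0.2354]
[424.6 301.6] [416, 268, 13, 63, 239] body z.03 [0.6321 0.2235]
[385.3 360.1] [169, 345, 415, 28, 7558] body z.03 [0.5924 0.1472]
```

View pics/w9.png

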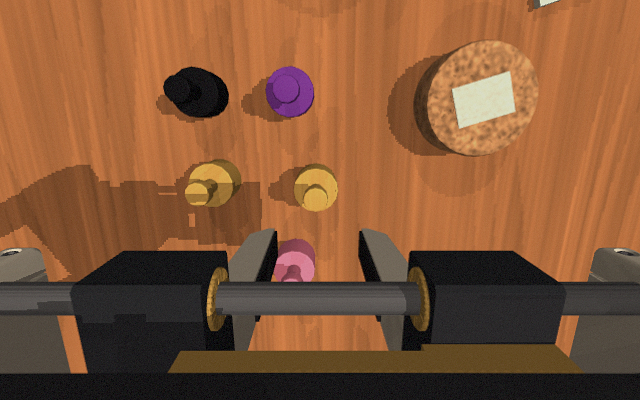

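B (316,190) sits just ahead of the gripper, with purple (290,90), black (195,90) and pink (293,262) clear of it. Pick B and carry it to the pan centre.

Call:
move_arm(
  linear=[
    [0,0.001,-0.03],
    [0,0.001,-0.06],
    [0,0.001,-0.09],
    [0,0.001,-0.11],
    [0,0.001,-0.118],
    [0,0.001,-0.118],
    [0,0.001,-0.118],
  ],
  twist=[
    [0,0,0],
    [0,0,0],
    [0,0,0],
    [0,0,0],
    [0,0,0],
    [0,0,0],
    [0,0,0],
  ],
)

```text
t: 33.25
tcp_pos: [0.515, 0.3529, 0.2343]
tcp_rot: [179.9, -0.0, 89.5]
ft_force: [0.3, -0.3, 0.1]
opening: 0.0467
grasp_force: 0.0
```

Call:
move_arm(
  linear=[
    [0,0,0],
    [0,0,0],
    [0,0,0],
    [0,0,0],
    [0,0,0],
    [0,0,0.03],
    [0,0,0.07],
    [0,0,0.11],
  ],
  twist=[
    [0,0,0],
    [0,0,0],
    [0,0,0],
    [0,0,0],
    [0,0,0],
    [0,0,0],
    [0,0,0],
    [0,0,0],
  ],
  grip=0.1,
  grip_force=30,
)

```text
t: 34.25
tcp_pos: [0.5146, 0.3526, 0.3435]
tcp_rot: [-179.9, 0.1, 89.5]
ft_force: [1.0, 0.2, -4.7]
opening: 0.0208
grasp_force: 30.0
```

Call:
move_arm(
  linear=[
    [0.012,-0.03,0.02],
    [0.024,-0.08,0.02],
    [0.036,-0.13,0.02],
    [0.048,-0.18,0.02],
    [0.06,-0.23,0.02],
    [0.072,-0.28,0.02],
    [0.084,-0.33,0.02],
    [0.096,-0.38,0.02],
  ],
  twist=[
    [0,0,0],
    [0,0,0],
    [0,0,0],
    [0,0,0],
    [0,0,0],
    [0,0,0],
    [0,0,0],
    [0,0,0],
  ],
)

```text
t: 35.25
tcp_pos: [0.6108, -0.029, 0.3624]
tcp_rot: [-179.9, 0.0, 89.5]
ft_force: [0.8, 0.7, -5.1]
opening: 0.0214
grasp_force: 30.0
```

Call:
move_arm(
  linear=[
    [0.008,-0.02,0],
    [0.008,-0.031,0],
    [0.008,-0.031,0],
    [0.008,-0.031,0],
  ],
  twist=[
    [0,0,0],
    [0,0,0],
    [0,0,0],
    [0,0,0],
  ],
)

```text
t: 35.75
tcp_pos: [0.6185, -0.057, 0.3632]
tcp_rot: [-180.0, -0.0, 89.5]
ft_force: [0.0, -0.1, -5.1]
opening: 0.0213
grasp_force: 30.0
```

```bash
python3 heads.py w10
```

```text
[ 0.6185 -0.057   0.3632] [-1.7998e+02 -2.0000e-02  8.9550e+01] 0.021267430838621974
[162.4 191.4] [146, 189, 35, 5, 148] body z.03 [ 0.4586 -0.0602]
[316.8 234.9] [283, 192, 68, 90, 2633] body z.03 [ 0.6181 -0.1096]
[267.9 299.2] [264, 268, 12, 63, 381] body z.03 [ 0.5617 -0.1872]
[368.9 300.8] [365, 269, 7, 62, 189] body z.03 [ 0.6767 -0.1901]
[338.8 360.5] [253, 345, 159, 27, 1505] body z.03 [ 0.6431 -0.2711]
[427.9 359.9] [406, 345, 52, 27, 400] body z.03 [ 0.7503 -0.271 ]
[474.9 357.9] [435, 345, 82, 27, 672] body z.03 [ 0.8064 -0.2684]
[182.4 360.8] [137, 351, 93, 21, 835] body z.03 [ 0.4547 -0.27  ]
[243.2 360.9] [218, 351, 50, 21, 369] body z.03 [ 0.5279 -0.2708]
[128.  362.9] [117, 353, 21, 19, 160] body z.03 [ 0.3888 -0.2723]
```

View pics/w10.png

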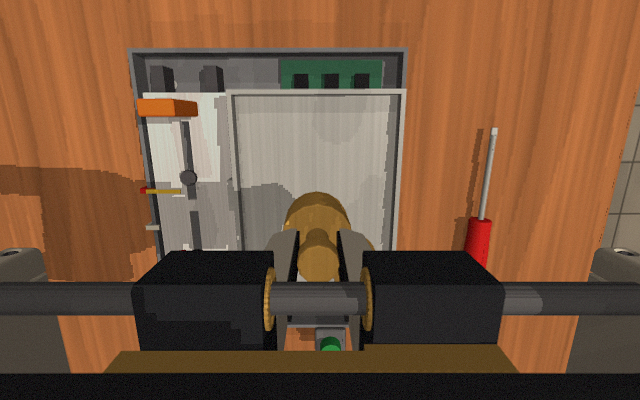

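B hangs upright over the open part of the pan, with the pointer still at red (147,190). Lower it and fetch C.

Call:
move_arm(
  linear=[
    [0,0,-0.03],
    [0,0,-0.055],
    [0,0,-0.065],
    [0,0,-0.068],
    [0,0,-0.07],
    [0,0,-0.0715],
    [0,0,-0.0715],
  ],
  twist=[
    [0,0,0],
    [0,0,0],
    [0,0,0],
    [0,0,0],
    [0,0,0],
    [0,0,0],
    [0,0,0],
  ],
)

```text
t: 36.67
tcp_pos: [0.6189, -0.0582, 0.2924]
tcp_rot: [179.9, 0.0, 89.5]
ft_force: [-0.2, -0.1, -2.1]
opening: 0.0213
grasp_force: 30.0
```

Call:
move_arm(
  linear=[
    [0,0,0],
    [0,0,0],
    [0,0,0],
    [0,0,0],
    [0,0,0.03],
    [0,0,0.06],
    [-0.02,0.04,0.06],
    [-0.04,0.08,0.06],
  ],
  twist=[
    [0,0,0],
    [0,0,0],
    [0,0,0],
    [0,0,0],
    [0,0,0],
    [0,0,0],
    [0,0,0],
    [0,0,0],
  ],
  grip=0.5,
)

```text
t: 37.67
tcp_pos: [0.5781, 0.0225, 0.3521]
tcp_rot: [180.0, -0.0, 89.4]
ft_force: [0.3, 0.7, 0.8]
opening: 0.0465
grasp_force: 0.0
```

Call:
move_arm(
  linear=[
    [-0.02,0.04,0],
    [-0.04,0.08,0],
    [-0.06,0.12,0],
    [-0.085,0.165,0],
    [-0.11,0.21,0],
    [-0.13,0.25,0],
    [-0.15,0.29,0],
    [-0.166,0.332,0],
  ],
  twist=[
    [0,0,0],
    [0,0,0],
    [0,0,0],
    [0,0,0],
    [0,0,0],
    [0,0,0],
    [0,0,0],
    [0,0,0],
  ],
)

```text
t: 38.67
tcp_pos: [0.4118, 0.3551, 0.3519]
tcp_rot: [180.0, -0.0, 89.5]
ft_force: [0.6, 0.1, 0.3]
opening: 0.0463
grasp_force: 0.0
```

Call:
move_arm(
  linear=[
    [0,0,0],
    [0,0,0],
    [0,0,0],
    [0,0,0],
  ],
  twist=[
    [0,0,0],
    [0,0,0],
    [0,0,0],
    [0,0,0],
  ],
)

```text
t: 39.17
tcp_pos: [0.4131, 0.3531, 0.3518]
tcp_rot: [180.0, -0.0, 89.4]
ft_force: [-0.3, 0.2, -0.3]
opening: 0.0464
grasp_force: 0.0
```

```bash
python3 heads.py w11
```

```text
[0.4131 0.3531 0.3518] [180.    -0.    89.42] 0.046389889974042024
[315.9 184.2] [294, 161, 44, 47, 1476] body z.03 [0.4124 0.3586]
[213.6 293.8] [206, 268, 22, 63, 484] body z.03 [0.2994 0.2376]
[424.2 300.6] [416, 268, 13, 63, 262] body z.03 [0.5298 0.2268]
[384.2 360.2] [169, 344, 414, 29, 7671] body z.03 [0.4892 0.1491]
```

Call:
move_arm(
  linear=[
    [0,0.004,-0.03],
    [0,0.004,-0.06],
    [0,0.004,-0.09],
    [0,0.004,-0.11],
    [0,0.004,-0.118],
    [0,0.004,-0.118],
    [0,0.004,-0.118],
  ],
  twist=[
    [0,0,0],
    [0,0,0],
    [0,0,0],
    [0,0,0],
    [0,0,0],
    [0,0,0],
    [0,0,0],
  ],
)

```text
t: 40.1
tcp_pos: [0.413, 0.3579, 0.2346]
tcp_rot: [179.9, -0.0, 89.5]
ft_force: [1.5, -0.6, -0.2]
opening: 0.0467
grasp_force: 0.0
```

Call:
move_arm(
  linear=[
    [0,0,0],
    [0,0,0],
    [0,0,0],
    [0,0,0],
    [0,0,0],
    [0,0,0.03],
    [0,0,0.08],
    [0,0,0.13],
  ],
  twist=[
    [0,0,0],
    [0,0,0],
    [0,0,0],
    [0,0,0],
    [0,0,0],
    [0,0,0],
    [0,0,0],
    [0,0,0],
  ],
  grip=0.1,
  grip_force=30,
)

```text
t: 41.1
tcp_pos: [0.4126, 0.3576, 0.3644]
tcp_rot: [-179.9, 0.1, 89.5]
ft_force: [0.8, 0.4, -4.7]
opening: 0.0212
grasp_force: 30.0
```

Call:
move_arm(
  linear=[
    [0.025,-0.04,0],
    [0.05,-0.085,0],
    [0.075,-0.13,0],
    [0.1,-0.175,0],
    [0.125,-0.22,0],
    [0.15,-0.265,0],
    [0.18,-0.31,0],
    [0.2,-0.345,0],
  ],
  twist=[
    [0,0,0],
    [0,0,0],
    [0,0,0],
    [0,0,0],
    [0,0,0],
    [0,0,0],
    [0,0,0],
    [0,0,0],
  ],
)

```text
t: 42.1
tcp_pos: [0.6135, 0.0107, 0.3628]
tcp_rot: [-180.0, 0.0, 89.4]
ft_force: [0.9, 1.1, -3.8]
opening: 0.0213
grasp_force: 30.0
```

Call:
move_arm(
  linear=[
    [0.006,-0.016,0],
    [0.006,-0.016,0],
    [0.006,-0.016,0],
    [0.006,-0.016,0],
  ],
  twist=[
    [0,0,0],
    [0,0,0],
    [0,0,0],
    [0,0,0],
  ],
)

```text
t: 42.6
tcp_pos: [0.6183, -0.002, 0.3638]
tcp_rot: [-180.0, -0.0, 89.6]
ft_force: [0.0, 0.9, -4.7]
opening: 0.0213
grasp_force: 30.0
```

Call:
move_arm(
  linear=[
    [0,0,-0.03],
    [0,0,-0.055],
    [0,0,-0.065],
    [0,0,-0.068],
    [0,0,-0.07],
    [0,0,-0.0718],
    [0,0,-0.0718],
  ],
  twist=[
    [0,0,0],
    [0,0,0],
    [0,0,0],
    [0,0,0],
    [0,0,0],
    [0,0,0],
    [0,0,0],
  ],
)

```text
t: 43.48
tcp_pos: [0.619, -0.0031, 0.2933]
tcp_rot: [179.9, -0.0, 89.5]
ft_force: [-2.1, 1.0, 4.4]
opening: 0.0211
grasp_force: 30.0
```

Call:
move_arm(
  linear=[
    [0,0,0],
    [0,0,0],
    [0,0,0],
    [0,0,0],
    [0,0,0.03],
    [0,0,0.06],
    [0,0,0.09],
    [0,0,0.09],
  ],
  twist=[
    [0,0,0],
    [0,0,0],
    [0,0,0],
    [0,0,0],
    [0,0,0],
    [0,0,0],
    [0,0,0],
    [0,0,0],
  ],
  grip=0.5,
)

```text
t: 44.48
tcp_pos: [0.619, -0.0032, 0.384]
tcp_rot: [179.8, 0.0, 89.5]
ft_force: [-0.7, -0.3, -1.0]
opening: 0.0465
grasp_force: 0.0
```

Call:
move_arm(
  linear=[
    [0,-0.03,0],
    [0,-0.07,0],
    [0,-0.11,0],
    [0.005,-0.15,0],
    [0.01,-0.19,0],
    [0.013,-0.22,0],
    [0.013,-0.24,0],
    [0.013,-0.24,0],
  ],
  twist=[
    [0,0,0],
    [0,0,0],
    [0,0,0],
    [0,0,0],
    [0,0,0],
    [0,0,0],
    [0,0,0],
    [0,0,0],
  ],
  grip=0,
)

```text
t: 45.48
tcp_pos: [0.6315, -0.2439, 0.381]
tcp_rot: [-179.9, -0.0, 89.4]
ft_force: [-0.1, -0.1, 1.0]
opening: 0.0004
grasp_force: 0.0
```

Call:
move_arm(
  linear=[
    [0,0,0],
    [0,0,0],
    [0,0,0],
  ],
  twist=[
    [0,0,0],
    [0,0,0],
    [0,0,0],
  ],
)

```text
t: 45.85
tcp_pos: [0.6318, -0.2424, 0.3821]
tcp_rot: [180.0, 0.0, 89.5]
ft_force: [0.3, -0.8, 0.5]
opening: 0.0003
grasp_force: 0.0
```

Run:
```python
from h import *
o=telemetry.get_obs(); print(o['tcp_pos'],o['tcp_rot'],o['opening'])
a=cap('scene','s12'); w=cap('wrist','w12'); np.savez('w12.npz',**w)
for ce,s,m in blobs(w,(55,120,60),(80,255,255),50): print('g',ce,s,onz(w,*ce,.05))
for ce,s,m in blobs(w,(105,150,60),(125,255,255),50): print('b',ce,s,onz(w,*ce,.047))
i=cv2.resize(a['img'][150:290,200:520],(640,280)); cv2.imwrite('pics/c12.png',np.vstack([i,w['img'][:320]])[:,:,::-1])
```

```text
[ 0.63179986 -0.24244401  0.38210587] [1.79990922e+02 1.00194215e-03 8.95348094e+01] 0.0003047090247786315
g [317.1 186.9] [306, 175, 23, 24, 422] [ 0.63226974 -0.24222838  0.05      ]
b [240.1 191.3] [227, 178, 27, 27, 627] [ 0.55198607 -0.24689901  0.047     ]
```

View pics/c12.png

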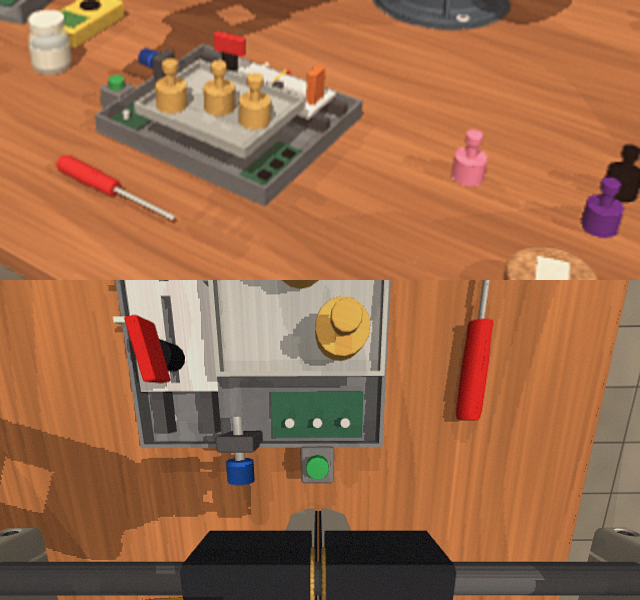

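All three brass weights stand upright in the pan. The lock knob is home, and the button (317,187 in the wrist view) is right below the closed fingers. Press it.

Call:
move_arm(
  linear=[
    [0,0,-0.05],
    [0,0,-0.1],
    [0,0,-0.13],
    [0,0,-0.14],
    [0,0,-0.145],
    [0,0,-0.149],
    [0,0,-0.152],
    [0,0,-0.154],
  ],
  twist=[
    [0,0,0],
    [0,0,0],
    [0,0,0],
    [0,0,0],
    [0,0,0],
    [0,0,0],
    [0,0,0],
    [0,0,0],
  ],
)

```text
t: 46.95
tcp_pos: [0.6321, -0.2433, 0.23]
tcp_rot: [179.9, 0.0, 89.5]
ft_force: [-8.1, 3.4, 25.2]
opening: 0.0002
grasp_force: 12.6
```

Call:
move_arm(
  linear=[
    [0,0,0],
    [0,0,0],
    [0,0,0],
  ],
  twist=[
    [0,0,0],
    [0,0,0],
    [0,0,0],
  ],
)

```text
t: 47.32
tcp_pos: [0.6321, -0.2433, 0.2302]
tcp_rot: [179.9, 0.1, 89.5]
ft_force: [-5.0, 2.5, 15.5]
opening: 0.0008
grasp_force: 7.9
```

Call:
move_arm(
  linear=[
    [0,0,0.03],
    [0,0,0.08],
    [0,0,0.13],
    [-0.03,0,0.17],
    [-0.08,-0.02,0.17],
    [-0.12,-0.04,0.17],
    [-0.12,-0.04,0.17],
    [-0.12,-0.04,0.17],
  ],
  twist=[
    [0,0,0],
    [0,0,0],
    [0,0,0],
    [0,0,0],
    [0,0,0],
    [0,0,0],
    [0,0,0],
    [0,0,0],
  ],
)

```text
t: 48.32
tcp_pos: [0.512, -0.2832, 0.3983]
tcp_rot: [180.0, 0.0, 89.5]
ft_force: [0.7, -0.2, 1.1]
opening: 0.0005
grasp_force: 0.0
```

Run:
```python
from h import *
a=cap('scene'); t=cap('top')
cv2.imwrite('pics/f.png',np.vstack([cv2.resize(a['img'][150:290,200:520],(640,280)),cv2.resize(t['img'][140:260,160:400],(640,320),interpolation=cv2.INTER_CUBIC)])[:,:,::-1])
```

```text
(no output)
```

View pics/f.png

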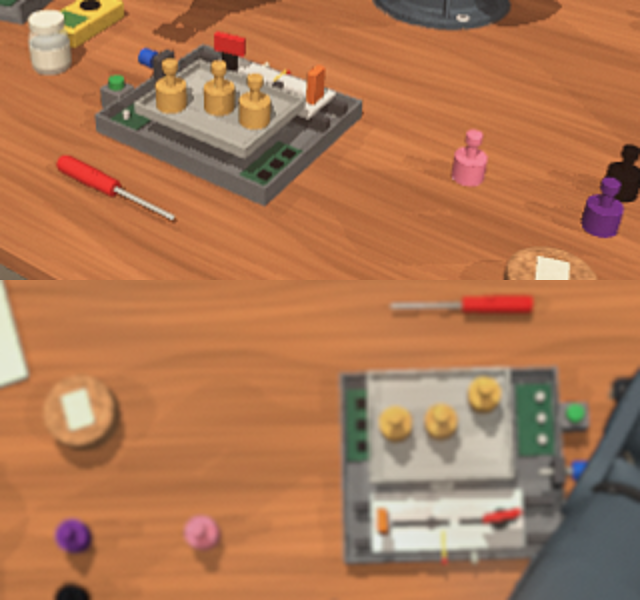

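The final view shows three brass weights upright in the pan, the pointer at red, and the lock knob in. The look-alikes, cheese, jar, meter and screwdriver stand where they were.

```bash
python3 -c "
from workcell import r
print(r.job_done())"
```

```text
the job is handed in; nothing more can be done
None
```

The job is handed in; every step was done in the order asked, and one weight that shifted after I placed it still stood upright inside the pan in the last views.

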